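Sweep the glass offcuts into the waste tray

ROBOT

A 6-joint arm with a two-finger parallel gripper is mounted at the origin on the work surface. World frame = base frame: x ahead of the robot, y to its left, z up, the work surface at z = 0. Lengths are in m, angles in degrees, forces in N, time in s.
With the tool pointing down it reaches from about 0.4 to 0.825 m from the base axis. Payload 7 kg.
Tool frame: the origin (TCP) lies on the centre line of the jaws, within the pads' length; the fingertips stand 19 mm ahead of it and the grasp point (between the pads) is the TCP; z points along the fingers, y is the line along which they close (so a half turn about z gives the same grasp; the last joint's range is limited). The gripper opens to 88 mm and grips with 3 to 60 N. Pads are 19 mm wide; open, the fingers measure 130 mm over their backs; the gripper's body (78 mm by 193 mm) begins 47 mm behind the grasp point.
Start: joints at [88.356, 20.546, 0.682, 0, -70.136, -16.507], TCP at [0.21, 0.641, 0.222] pointing down, gripper open.
Joint ranges: [-176.03, 176.03], [-82.01, 121.73], [-58.28, 71.71], [-173.87, 95.51], [-174.79, -0.11], [-173.66, 173.66]. Speed limits (degrees/s): [136.94, 136.94, 172.46, 180, 180, 180].

INTERFACE

Orientations are given as [roll, pitch, yaw] about the fixed x, y, z axes, in that order (R = Rz(yaw) Ry(pitch) Rx(roll)).
In Python, from plant import * gives the robot as it stands. The module is installed in compiled form; this text tells all that it offers.
- The arm moves only by the tool play_rows, never from a script. Its argument "deltas" is a list of rows, each a list of 6 numbers: the shift along the world's x, y, z scaled (see below), then the turn, a rotation vector about the world's x, y, z scaled (see below). A call has 1 to 10 rows; each row shifts and turns the commanded pose from where the row before left it; what a row does not reach is not made up. The controller multiplies each number of a shift by 800 mm and each number of a turn by 180 degrees. A row lasts 1/10 s, in which the tool goes at most 50 mm and 8.59 degrees, less where a joint would pass 70% of its speed; a pose out of reach is approached as far as the arm can. A call with a number of a shift or a turn outside -1 to 1 is refused whole. A call with a gripper value outside its range is refused whole. "gripper" is the gripper command: -1 is shut, 1 is fully open, values between are in proportion, set as the call begins (left out, the last holds). The fingers move at their own pace and stop on an object; the grip force is fixed at half the most. Time passes only in rows, so rows that do not move let the fingers close. It gives the time, the measured TCP pose, the force, the opening and the grip force at its end, in the units of the state.
- get_obs(): the state, without advancing time (a new reading comes with each control period).
- snapshot(name): name is "side" or "top"; returns (picture, depth): 480x640x3 uint8, blue, green, red; 480x640 float32, m along the optical axis (not along the pixel's ray), 0 where there is no reading.
- camera_model(name): a dict with "fx", "fy", "cx", "cy" (pixels), "world_to_cam" (4x4, takes a point from world to camera coordinates). Camera axes: x right, y down, z forward; pixel columns grow to the right and rows downward; lengths in m; the calibration is good to about 2 mm. A picture is of the moment at which its call begins. camera_model takes no time and is no camera call.
- close_job(): hands the job in; it is judged then, once.
The state is a dict: "clock": time; "joint_pos": joint angles; "qvel": joint speeds; "tau": joint torques, N m; "tool_pos": TCP position; "orientation": TCP orientation; "force": force on the tool from outside, world axes, zero at the start; "moment": the same for the moment, N m; "opening": finger opening in m; "gripper_force": force on a finger pad.
Only numpy, scipy, OpenCV 4.12 (cv2) and the standard library are available. Lean on these libraries where they do the work, as an engineer would, in place of code of your own. Each camera call takes 0.05 s, during which the arm holds its last target. There are 200 camera calls.

TASK

With your fingers, sweep the three green glass offcuts along the cutting board and over its open end into the blue waste tray. Only push them, never pick them up, and let none drop onto the bench or into the white tray of cut tesserae. Leave the adhesive pot on the board, the nippers, the coffee cup and both trays where they stand.

Things in the scene. Friction and masses are not known exactly. Their poses are not given: they have to be found in the camera images.
- board: raised plywood glass-cutting board, fixed: 250 mm (its x) by 300 mm (its y), its flat top 40 mm above the bench. Along the whole of both long edges (x = -120 and +120 mm, running along y) there is a dark wooden lip, 10 mm wide, standing 8 mm above the top. Both ends (y = -150 and +150 mm) are open, with a tray below each; which tray is at which end differs from run to run. Origin: centre of its underside, at bench height; x points away from the robot, give or take 0.2 rad.
- waste_tray: blue plastic waste tray, empty, 0.35 kg. 240 mm (its x) by 130 mm (its y), 24 mm high, walls and floor 3 mm thick, open on top. It is loose and stands on the bench with one long side tucked 9 to 15 mm under an open end of the cutting board; its rim is 4 mm below the underside of the board's ply. Origin: centre of its underside.
- stock_tray: white plastic tray covered with amber cut tesserae that stay put, same form as the waste tray, at the other end of the board. 240 mm (its x) by 130 mm (its y), 24 mm high, walls and floor 3 mm thick, open on top. It is loose and stands on the bench with one long side tucked 9 to 15 mm under an open end of the cutting board; its rim is 4 mm below the underside of the board's ply. Origin: centre of its underside.
- strip: dark green glass offcut, a strip 20 mm (its x) by 32 mm (its y), 7 mm thick, about 12 g, lying flat on the cutting board. Origin: centre of its underside (40 mm above the bench while it lies on the board); z is normal to the plate.
- square: mid green glass offcut, 26 mm square, 7 mm thick, about 12 g, lying flat on the cutting board. Origin: centre of its underside (40 mm above the bench while it lies on the board); z is normal to the plate.
- nib: blue-green glass offcut, a regular pentagon 32 mm across its corners, 7 mm thick, about 12 g, lying flat on the cutting board. Origin: centre of its underside (40 mm above the bench while it lies on the board); z is normal to the plate.
- pot: small round adhesive pot, white with a black lid, 33 mm diameter and 30 mm high, 60 g, loose, standing upright on the board. The pot and the three offcuts lie in four lanes along the board's y, at x about -78, -26, +26 and +78 mm, one in each lane, within 80 mm of the board's middle in y; which is in which lane differs from run to run. Origin: centre of its underside.
- nippers: wheeled glass nippers with red handles, 200 mm long, 73 mm wide and 20 mm high, lying on the bench at the robot's left, nearer than the board. Origin: at bench height, between the handles and the jaws; x points to the jaws.
- cup: lidded coffee cup, dark with a brown lid, 87 mm diameter and 120 mm high, standing on the bench at the robot's right, nearer than the board. Origin: centre of its underside.

How it is judged (in metres and radians):
At the end, for the whole second after the job is handed in: All three offcuts lie at rest in the blue waste tray, below its rim (origins within the tray's outline and less than 24 mm above its underside) (x of strip in the frame of waste_tray between -0.12 and 0.12 m and y of strip in the frame of waste_tray between -0.065 and 0.065 m and z of each of strip, square, nib in the frame of waste_tray below 0.024 m and linear speed of each of strip, square, nib below 0.05 m/s and x of square in the frame of waste_tray between -0.12 and 0.12 m and y of square in the frame of waste_tray between -0.065 and 0.065 m and x of nib in the frame of waste_tray between -0.12 and 0.12 m and y of nib in the frame of waste_tray between -0.065 and 0.065 m); the robot touches nothing.
It fails at once if an offcut is lifted more than 12 mm off the board's top (height (world z) of any of strip, square, nib above 0.052 m).
It fails at once if an offcut drops anywhere but into the waste tray (the bench or the white tray) ((height (world z) of strip below 0.022 m and not (x of strip in the frame of waste_tray between -0.12 and 0.12 m and y of strip in the frame of waste_tray between -0.065 and 0.065 m)) or (height (world z) of square below 0.022 m and not (x of square in the frame of waste_tray between -0.12 and 0.12 m and y of square in the frame of waste_tray between -0.065 and 0.065 m)) or (height (world z) of nib below 0.022 m and not (x of nib in the frame of waste_tray between -0.12 and 0.12 m and y of nib in the frame of waste_tray between -0.065 and 0.065 m))).
It fails at once if the adhesive pot is shifted more than 10 mm or tipped (distance of pot from where it was at the start of the episode above 0.01 m or angle between pot's own z axis and vertical above 0.3 rad).
It fails at once if a tray is shifted more than 15 mm (distance of any of waste_tray, stock_tray from where it was at the start of the episode above 0.015 m).
It fails at once if the nippers or the coffee cup are shifted more than 10 mm or the cup is tipped (distance of any of nippers, cup from where it was at the start of the episode above 0.01 m or angle between cup's own z axis and vertical above 0.2 rad).
It also fails if it takes over 61 s, if anything falls off the work surface, if the arm or the gripper's body presses on something with over 40 N, if the wrist force passes 120 N, or if a joint passes its speed limit or range.

## Working session

There is one attempt and no reset: what is moved stays moved. The work goes in short steps, Python scripts to look and compute and a tool call to move; the robot and the scene stay as the last step left them, time stands still between calls to the robot, and variables do not carry over. Pictures are saved under pics/ and viewed, at most 10 in all, crops included, and the job is handed in when it is done.

Besides the shell and the picture viewer there is one more tool, called after ">>>" as name([rows], argument=value, ...), one row to a line, values as JSON. play_rows: Moves the arm, as the interface text tells. Its arguments: {"type":"object","properties":{"deltas":{"type":"array","items":{"type":"array","items":{"type":"number","minimum":-1,"maximum":1}}},"gripper":{"type":"number"}},"required":["deltas"]}

```bash
mkdir -p pics; python3 - <<'E'
from plant import *
import cv2,numpy as np
for n in("top","side"):
    p,d=snapshot(n);cv2.imwrite(f"pics/{n}0.png",p);np.save(f"{n}0.npy",d)
    m=camera_model(n);print(n,m["fx"],m["fy"],m["cx"],m["cy"]);print(np.round(m["world_to_cam"],4))
o=get_obs();print({k:np.round(o[k],3) for k in("clock","tool_pos","orientation","opening","force")})
E
```

```text
top 433.6124771680268 433.6124771680268 316.01361852003595 237.03736424022244
[[ 0.0187 -0.9998 -0.0111 -0.002 ]
 [-0.9831 -0.0164 -0.1822  0.4814]
 [ 0.182   0.0144 -0.9832  0.9544]
 [ 0.      0.      0.      1.    ]]
side 564.0355717084805 564.0355717084805 312.38902108638564 241.12286324189984
[[ 0.907  -0.4209  0.016  -0.4313]
 [-0.2736 -0.6177 -0.7373  0.1497]
 [ 0.3202  0.6644 -0.6754  1.0155]
 [ 0.      0.      0.      1.    ]]
{'clock': np.float64(0.1), 'tool_pos': array([0.21 , 0.641, 0.222]), 'orientation': array([ 1.79915e+02, -1.00000e-02, -1.81570e+01]), 'opening': np.float64(0.088), 'force': array([-0.395,  0.48 ,  0.402])}
```

View pics/top0.png

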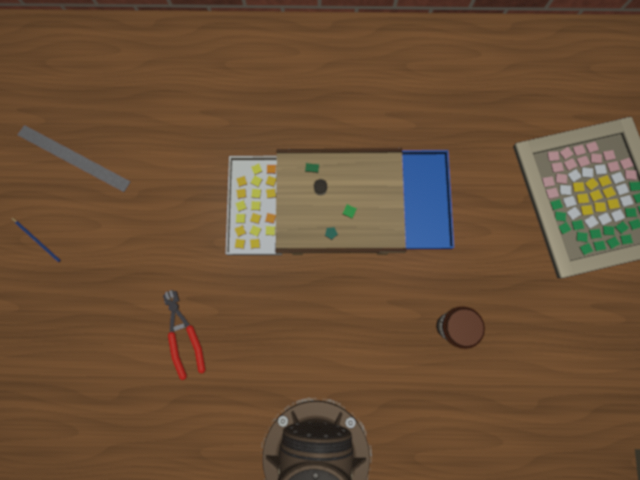

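View pics/side0.png

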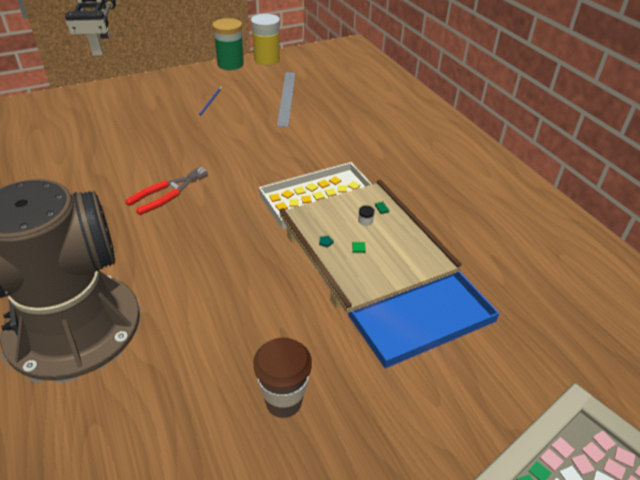

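Top view: the white stock tray is at the left (+y) and the blue tray at the right (-y, about column 427). The strip is at (312,168), the pot at (320,187), the square at (349,212) and the nib at (331,233). The side view agrees. Each piece has its own lane, and the pot's lane is second from the far side.

```bash
cat >h.py <<'E'
from plant import *
import cv2,numpy as np
def w(name,uv,z):
    m=camera_model(name);T=np.array(m["world_to_cam"]);R=T[:3,:3];c=-R.T@T[:3,3]
    uv=np.atleast_2d(np.asarray(uv,float))
    r=np.c_[(uv[:,0]-m["cx"])/m["fx"],(uv[:,1]-m["cy"])/m["fy"],np.ones(len(uv))]@R
    return c+r*((z-c[2])/r[:,2])[:,None]
def blobs(p,lo,hi,box,amin=30):
    h=cv2.cvtColor(p,cv2.COLOR_BGR2HSV);k=cv2.inRange(h,np.array(lo),np.array(hi))
    q=np.zeros_like(k);x0,y0,x1,y1=box;q[y0:y1,x0:x1]=k[y0:y1,x0:x1]
    return [c for c in cv2.findContours(q,0,1)[0] if cv2.contourArea(c)>=amin]
def ctr(c): M=cv2.moments(c);return M["m10"]/M["m00"],M["m01"]/M["m00"]
E
python3 - <<'E'
from h import *
for n,box in(("top",(220,140,460,260)),("side",(260,160,500,370))):
    p=cv2.imread(f"pics/{n}0.png")
    print(n)
    for c in blobs(p,(45,80,30),(95,255,255),box):
        q=w(n,c[:,0,:],.046)
        print(" green",np.round(ctr(c)),np.round(w(n,ctr(c),.046)[0,:2],4),q.min(0)[:2].round(3),q.max(0)[:2].round(3))
    for c in blobs(p,(100,120,60),(130,255,255),box,500):
        r=cv2.minAreaRect(c);print(" blue",[b.round(4).tolist() for b in w(n,cv2.boxPoints(r),.024)[:,:2]])
    for c in blobs(p,(0,0,0),(180,255,38),box,60):
        print(" dark",np.round(ctr(c)),w(n,ctr(c),.07)[0,:2].round(4), cv2.boundingRect(c))
    h=cv2.cvtColor(p,cv2.COLOR_BGR2HSV)
    if n=="top":
        for r in(165,200,235): print(r,[h[r,x].tolist() for x in range(398,410,2)])
        c=max(blobs(p,(0,0,0),(180,255,255),(420,300,500,360)),key=cv2.contourArea)
# board tips from depth
d=np.load("top0.npy");m=camera_model("top");T=np.array(m["world_to_cam"])
v,u=np.mgrid[:480,:640];P=np.stack([(u-m["cx"])/m["fx"]*d,(v-m["cy"])/m["fy"]*d,d],-1)
W=(P-T[:3,3])@T[:3,:3]
Z=W[...,2];k=(Z>.034)&(Z<.06)&(d>0);k[:140]=0;k[265:]=0;k[:,:220]=0;k[:,460:]=0
k=cv2.morphologyEx(k.astype(np.uint8),cv2.MORPH_OPEN,np.ones((5,5)))
c=max(cv2.findContours(k,0,1)[0],key=cv2.contourArea);r=cv2.minAreaRect((W[c[:,0,1],c[:,0,0],:2]*1e4).astype(np.float32))
print("board",np.array(r[0])/1e4,np.array(r[1])/1e4,r[2],"ztop",np.median(Z[k>0]));print(cv2.boxPoints(r)/1e4)
k=(Z>.062)&(Z<.08);k[:140]=0;k[265:]=0;k[:,:220]=0;k[:,460:]=0;print("pot",W[k].mean(0),k.sum())
k=(Z>.11)&(Z<.13);k[:300]=0;k[:,:420]=0;k[:,500:]=0;k[370:]=0;print("cup",W[k].mean(0),W[k].min(0),W[k].max(0))
E
```

```text
top
 green [331. 232.] [ 0.4922 -0.0272] [ 0.479 -0.039] [ 0.503 -0.016]
 green [349. 211.] [ 0.5445 -0.0692] [ 0.53  -0.085] [ 0.56  -0.055]
 green [312. 167.] [0.6489 0.0196] [0.64  0.005] [0.659 0.034]
 blue [[0.7015, -0.1991], [0.7078, -0.3116], [0.4655, -0.3118], [0.4593, -0.2041]]
165 [[19, 87, 135], [20, 89, 135], [120, 45, 130], [108, 175, 156], [108, 175, 156], [108, 175, 156]]
200 [[20, 86, 139], [19, 87, 140], [19, 76, 137], [111, 98, 140], [108, 172, 160], [108, 169, 160]]
235 [[19, 88, 128], [19, 86, 128], [19, 88, 128], [11, 24, 118], [109, 143, 159], [108, 164, 165]]
side
 green [358. 247.] [ 0.5418 -0.071 ] [ 0.525 -0.088] [ 0.559 -0.053]
 green [326. 241.] [ 0.4906 -0.0281] [ 0.477 -0.042] [ 0.503 -0.014]
 green [382. 207.] [0.6465 0.0191] [0.635 0.002] [0.658 0.037]
 blue [[0.4547, -0.1969], [0.7502, -0.178], [0.6977, -0.3202], [0.4335, -0.325]]
board [ 0.57143218 -0.04816862] [0.25101201 0.30096858] 1.3002004623413086 ztop 0.041901440006735485
[[ 0.4425439   0.09942909]
 [ 0.4493731  -0.201462  ]
 [ 0.7003205  -0.19576633]
 [ 0.6934913   0.10512477]]
pot [ 0.59502345 -0.0020247   0.07105237] 164
cup [ 0.28484765 -0.29962944  0.11949315] [ 0.24186462 -0.3450587   0.11001034] [ 0.32651409 -0.25906573  0.12634358]
```

>>> play_rows([
  [0.03,-0.04,-0.007,0,0,-0.0218],
  [0.03,-0.04,-0.007,0,0,-0.0218],
  [0.03,-0.04,-0.007,0,0,-0.0218],
  [0.03,-0.04,-0.007,0,0,-0.0218],
  [0.03,-0.04,-0.007,0,0,-0.0218],
  [0.03,-0.04,-0.007,0,0,-0.0218],
  [0.03,-0.04,-0.007,0,0,-0.0218],
  [0.03,-0.04,-0.007,0,0,-0.0218],
  [0.03,-0.04,-0.007,0,0,-0.0218],
], gripper=-1)

```text
clock: 1.0
tool_pos: [0.4268, 0.3518, 0.1716]
orientation: [180.0, -0.0, -53.6]
force: [1.2, 0.7, 0.4]
opening: 0.0213
gripper_force: 0.0
```

>>> play_rows([
  [0.03,-0.04,-0.007,0,0,-0.0218],
  [0.03,-0.04,-0.007,0,0,-0.0218],
  [0.03,-0.04,-0.007,0,0,-0.0218],
  [0.03,-0.04,-0.007,0,0,-0.0218],
  [0.03,-0.04,-0.007,0,0,-0.0218],
  [0.03,-0.04,-0.007,0,0,-0.0218],
  [0.03,-0.04,-0.007,0,0,-0.0218],
  [0.03,-0.03,-0.007,0,0,-0.0218],
  [0.03,-0.03,-0.007,0,0,-0.0218],
  [0,0,0,0,0,0],
])

```text
clock: 2.0
tool_pos: [0.6436, 0.0783, 0.1196]
orientation: [179.9, -0.1, -89.1]
force: [-0.7, 0.2, -0.1]
opening: 0.0004
gripper_force: 0.0
```

>>> play_rows([
  [0.002,0,-0.02,0,0,0.0022],
  [0.002,0,-0.02,0,0,0],
  [0,0,-0.02,0,0,0],
  [0,0,-0.007,0,0,0],
  [0,0,-0.005,0,0,0],
  [0,0,0,0,0,0],
])

```text
clock: 2.6
tool_pos: [0.6453, 0.0815, 0.0639]
orientation: [180.0, -0.0, -88.4]
force: [0.8, -0.2, 0.7]
opening: 0.0003
gripper_force: 0.0
```

```bash
python3 - <<'E'
from h import *
for i in range(3):
    o=get_obs();print(np.round(o["tool_pos"],4),np.round(o["force"],2)); snapshot("top")
E
```

```text
[0.6453 0.0815 0.0639] [ 0.78 -0.22  0.69]
[0.6457 0.0816 0.0644] [-0.16 -0.12 -0.01]
[0.6459 0.0816 0.0647] [-0.16  0.19  1.18]
```

>>> play_rows([
  [0.001,0,-0.001,0,0,0],
  [0,0,0,0,0,0],
])

```text
clock: 2.95
tool_pos: [0.6465, 0.0815, 0.0636]
orientation: [-180.0, 0.0, -88.4]
force: [-0.2, -0.1, 0.8]
opening: 0.0004
gripper_force: 0.0
```

>>> play_rows([
  [0,-0.01,-0.002,0,0,0],
  [0.0003,-0.015,0,0,0,0],
  [0.0003,-0.015,0,0,0,0],
  [0.0003,-0.015,0,0,0,0],
  [0.0003,-0.015,0,0,0,0],
  [0.0003,-0.015,0,0,0,0],
  [0.0003,-0.015,0,0,0,0],
  [0.0003,-0.015,0,0,0,0],
  [0.0003,-0.015,0,0,0,0],
  [0,0,0,0,0,0],
])

```text
clock: 3.95
tool_pos: [0.6481, -0.0243, 0.0615]
orientation: [180.0, -0.0, -88.5]
force: [-0.5, 0.2, -0.2]
opening: 0.0003
gripper_force: 0.0
```

```bash
python3 - <<'E'
from h import *
o=get_obs();print(np.round(o["tool_pos"],4),np.round(o["force"],2))
for n,box in(("top",(220,140,460,260)),("side",(260,160,500,370))):
    p,_=snapshot(n);cv2.imwrite(f"pics/{n}1.png",p)
    for c in blobs(p,(45,80,30),(95,255,255),box,15): print(n,w(n,ctr(c),.046)[0,:2].round(4),cv2.contourArea(c))
E
```

```text
[ 0.6481 -0.0243  0.0615] [-0.54  0.21 -0.24]
top [ 0.4922 -0.0272] 69.0
top [ 0.5444 -0.0695] 104.0
top [0.648  0.0225] 62.0
side [ 0.5419 -0.071 ] 123.5
side [ 0.4905 -0.0281] 83.5
side [0.6452 0.0211] 66.0
```

View pics/side1.png

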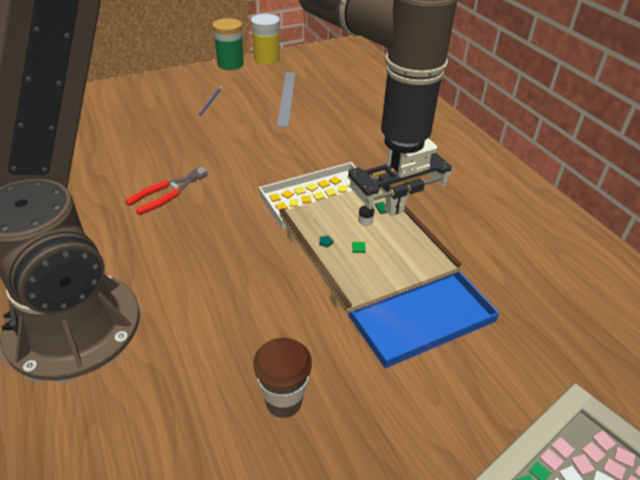

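The strip is still at (382,207), just behind the fingers at about (398,208), so the fingers seem to have passed over it. I'll zoom in and check the tip height.

```bash
python3 - <<'E'
from h import *
a=cv2.imread("pics/side1.png")[150:270,320:480];b=cv2.imread("pics/top1.png")[140:260,240:400]
cv2.imwrite("pics/z1.png",cv2.resize(np.hstack([a,b]),None,fx=2.5,fy=4,interpolation=cv2.INTER_CUBIC)[:, :])
E
```

```text
(no output)
```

View pics/z1.png

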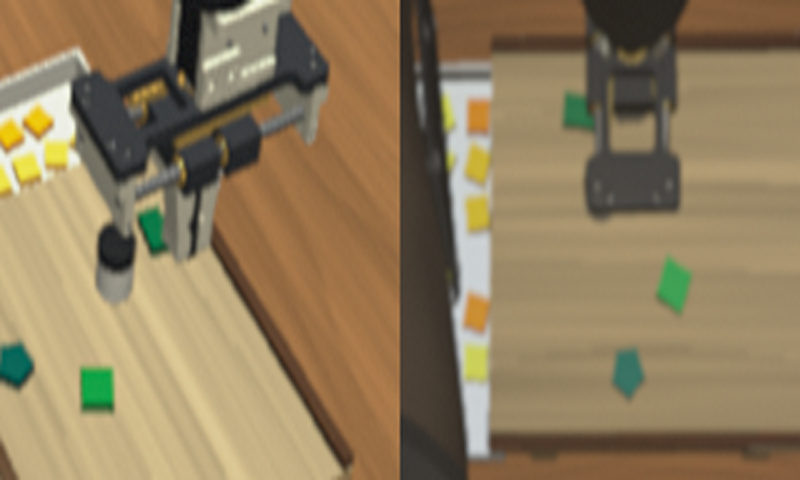

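>>> play_rows([
  [0,0,-0.001,0,0,0],
  [0,0,-0.001,0,0,0],
  [0,0,0,0,0,0],
])

```text
clock: 4.35
tool_pos: [0.6481, -0.0222, 0.0598]
orientation: [180.0, -0.0, -88.4]
force: [-0.2, -0.2, 0.2]
opening: 0.0002
gripper_force: 0.0
```

The zoom shows the strip intact behind the fingers, and the tips seem to hover a little above the board. I'll feel for the board with small downward steps.

>>> play_rows([
  [0,0,-0.001,0,0,0],
  [0,0,-0.001,0,0,0],
  [0,0,0,0,0,0],
])

```text
clock: 4.65
tool_pos: [0.6481, -0.0225, 0.0582]
orientation: [180.0, -0.0, -88.4]
force: [-0.3, -0.4, 0.7]
opening: 0.0005
gripper_force: 0.0
```

>>> play_rows([
  [0,0,-0.001,0,0,0],
  [0,0,0,0,0,0],
])

```text
clock: 4.85
tool_pos: [0.6482, -0.0226, 0.0575]
orientation: [180.0, -0.0, -88.4]
force: [0.4, 0.5, 0.3]
opening: 0.0003
gripper_force: 0.0
```

>>> play_rows([
  [0,0,-0.001,0,0,0],
  [0,0,0,0,0,0],
])

```text
clock: 5.05
tool_pos: [0.6481, -0.0226, 0.0566]
orientation: [180.0, -0.0, -88.4]
force: [-0.3, -0.5, -1.1]
opening: 0.0001
gripper_force: 0.0
```

>>> play_rows([
  [0,0,-0.001,0,0,0],
  [0,0,0,0,0,0],
])

```text
clock: 5.25
tool_pos: [0.6481, -0.0226, 0.0559]
orientation: [180.0, 0.0, -88.4]
force: [0.5, -0.3, -0.3]
opening: 0.0004
gripper_force: 0.0
```

>>> play_rows([
  [0,0,-0.001,0,0,0],
  [0,0,0,0,0,0],
])

```text
clock: 5.45
tool_pos: [0.6482, -0.0226, 0.055]
orientation: [180.0, -0.0, -88.4]
force: [-0.0, -0.0, 0.6]
opening: 0.0005
gripper_force: 0.0
```

>>> play_rows([
  [0,0,-0.001,0,0,0],
  [0,0,0,0,0,0],
])

```text
clock: 5.65
tool_pos: [0.6481, -0.0226, 0.0542]
orientation: [180.0, -0.0, -88.4]
force: [0.0, -0.0, -1.4]
opening: 0.0003
gripper_force: 0.0
```

>>> play_rows([
  [0,0,-0.001,0,0,0],
  [0,0,0,0,0,0],
])

```text
clock: 5.85
tool_pos: [0.6482, -0.0226, 0.0535]
orientation: [180.0, -0.0, -88.4]
force: [-0.1, -0.5, 0.2]
opening: 0.0004
gripper_force: 0.0
```

>>> play_rows([
  [0,0,-0.001,0,0,0],
  [0,0,0,0,0,0],
])

```text
clock: 6.05
tool_pos: [0.6481, -0.0226, 0.0526]
orientation: [180.0, -0.0, -88.4]
force: [-0.4, -0.2, -0.6]
opening: 0.0008
gripper_force: 0.0
```

```bash
python3 - <<'E'
from h import *
o=get_obs();print(np.round(o["tool_pos"],4),np.round(o["force"],2))
p,_=snapshot("side");cv2.imwrite("pics/side2.png",p)
cv2.imwrite("pics/z2.png",cv2.resize(p[160:260,340:460],None,fx=5,fy=5,interpolation=cv2.INTER_CUBIC))
E
```

```text
[ 0.6481 -0.0226  0.0526] [-0.37 -0.24 -0.61]
```

View pics/z2.png

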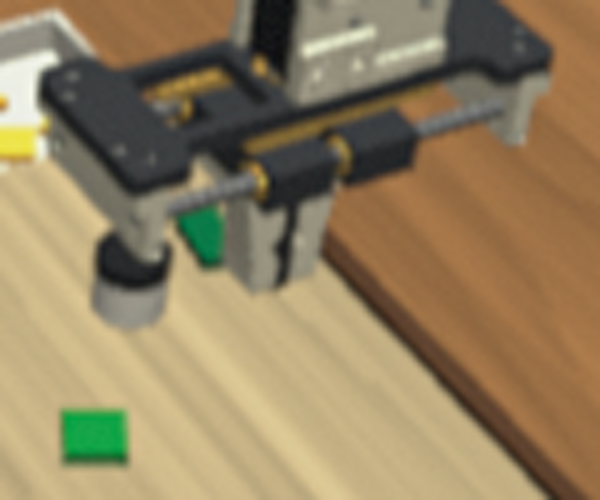

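```bash
python3 - <<'E'
from h import *
m=camera_model("side");T=np.array(m["world_to_cam"])
for x in(.627,.648,.669):
  for z in(.034,.040,.045,.05,.055,.06):
    for y in(-.032,):
        c=T[:3,:3]@[x,y,z]+T[:3,3];u,v=m["fx"]*c[0]/c[2]+m["cx"],m["fy"]*c[1]/c[2]+m["cy"];print(x,z,"crop",round((u-340)*5),round((v-160)*5))
E
```

```text
0.627 0.034 crop 226 340
0.627 0.04 crop 228 329
0.627 0.045 crop 229 320
0.627 0.05 crop 230 311
0.627 0.055 crop 232 302
0.627 0.06 crop 233 293
0.648 0.034 crop 270 327
0.648 0.04 crop 271 316
0.648 0.045 crop 273 307
0.648 0.05 crop 274 298
0.648 0.055 crop 276 289
0.648 0.06 crop 277 279
0.669 0.034 crop 313 314
0.669 0.04 crop 315 303
0.669 0.045 crop 316 294
0.669 0.05 crop 318 285
0.669 0.055 crop 319 275
0.669 0.06 crop 321 266
```

```bash
python3 - <<'E'
from h import *
p,d=snapshot("side");m=camera_model("side");T=np.array(m["world_to_cam"])
v,u=np.mgrid[:480,:640];P=np.stack([(u-m["cx"])/m["fx"]*d,(v-m["cy"])/m["fy"]*d,d],-1);W=(P-T[:3,3])@T[:3,:3]
for (a,b) in((250,288),(262,285),(270,285),(300,272),(300,262),(240,240),(140,245),(150,255),(135,210),(500,130),(130,245),(210,250),(510,100)):
    print((a,b),W[160+b//5,340+a//5].round(4))
E
```

```text
(250, 288) [ 0.6321 -0.036   0.0654]
(262, 285) [ 0.6386 -0.0338  0.0615]
(270, 285) [ 0.6427 -0.0351  0.0611]
(300, 272) [ 0.6572 -0.0342  0.0635]
(300, 262) [ 0.6548 -0.0363  0.0713]
(240, 240) [ 0.6313 -0.026   0.0818]
(140, 245) [ 0.562  -0.0594  0.127 ]
(150, 255) [ 0.5638 -0.0643  0.1251]
(135, 210) [ 0.5552 -0.0641  0.1495]
(500, 130) [ 0.7306 -0.0526  0.1258]
(130, 245) [ 0.5617 -0.053   0.1223]
(210, 250) [0.6412 0.0086 0.0473]
(510, 100) [ 0.7271 -0.0587  0.1457]
```

Depth shows the real tips at z≈0.056 and the body's bottom at about 0.122, so the pose readout reads about 22 mm low. The camera agrees with the known board height. I'll go back behind the strip and find the board by touch.

>>> play_rows([
  [-0.0006,0.025,0,0,0,0],
  [-0.0006,0.025,0,0,0,0],
  [-0.0006,0.025,0,0,0,0],
  [-0.0006,0.025,0,0,0,0],
  [-0.0006,0.025,0,0,0,0],
  [0,0,-0.005,0,0,0],
  [0,0,-0.005,0,0,0],
  [0,0,0,0,0,0],
])

```text
clock: 6.95
tool_pos: [0.6452, 0.077, 0.0439]
orientation: [179.9, -0.0, -88.4]
force: [-0.2, 0.1, -0.2]
opening: 0.0002
gripper_force: 0.0
```

>>> play_rows([
  [0,0,-0.001,0,0,0],
  [0,0,-0.001,0,0,0],
  [0,0,0,0,0,0],
])

```text
clock: 7.25
tool_pos: [0.6459, 0.0769, 0.0431]
orientation: [-180.0, -0.0, -88.4]
force: [0.2, 0.6, 0.0]
opening: 0.0003
gripper_force: 0.0
```

```bash
cat >>h.py <<'E'
def pts(n):
    p,d=snapshot(n);m=camera_model(n);T=np.array(m["world_to_cam"])
    v,u=np.mgrid[:480,:640];P=np.stack([(u-m["cx"])/m["fx"]*d,(v-m["cy"])/m["fy"]*d,d],-1);return p,d,(P-T[:3,3])@T[:3,:3]
def green(p,n,z=.046):
    box=(220,140,460,260) if n=="top" else (260,160,500,370)
    for c in blobs(p,(45,80,30),(95,255,255),box,12): print(n,w(n,ctr(c),z)[0,:2].round(4),np.round(ctr(c)),cv2.contourArea(c))
E
python3 - <<'E'
from h import *
p,d,W=pts("side");cv2.imwrite("pics/side3.png",p);green(p,"side")
t=get_obs()["tool_pos"];print(t)
h=cv2.cvtColor(p,cv2.COLOR_BGR2HSV)
k=(abs(W[...,0]-t[0])<.022)&(abs(W[...,1]-t[1])<.02)&(h[...,1]<60)&(W[...,2]>.03)&(W[...,2]<.1)
q=W[k];print(k.sum(),np.percentile(q,[1,5,50],axis=0).round(4))
E
```

```text
side [ 0.5417 -0.071 ] [358. 247.] 123.5
side [ 0.4906 -0.0279] [326. 241.] 84.5
side [0.6465 0.0189] [382. 207.] 83.0
[0.64585697 0.07699769 0.04319092]
274 [[0.6244 0.0612 0.052 ]
 [0.6259 0.0622 0.0547]
 [0.6406 0.0659 0.0736]]
```

>>> play_rows([
  [0,0,-0.0015,0,0,0],
  [0,0,-0.0015,0,0,0],
  [0,0,0,0,0,0],
])

```text
clock: 7.6
tool_pos: [0.6457, 0.0773, 0.0406]
orientation: [180.0, -0.0, -88.4]
force: [-0.5, 0.0, 0.5]
opening: 0.0003
gripper_force: 0.0
```

>>> play_rows([
  [0,0,-0.001,0,0,0],
  [0,0,0,0,0,0],
])

```text
clock: 7.8
tool_pos: [0.6458, 0.0774, 0.0399]
orientation: [180.0, -0.0, -88.4]
force: [0.1, -0.1, 0.3]
opening: 0.0005
gripper_force: 0.0
```

>>> play_rows([
  [0,0,-0.001,0,0,0],
  [0,0,0,0,0,0],
])

```text
clock: 8.0
tool_pos: [0.6457, 0.0773, 0.039]
orientation: [180.0, -0.0, -88.4]
force: [-1.0, 0.2, 0.7]
opening: 0.0003
gripper_force: 0.0
```

>>> play_rows([
  [0,0,-0.001,0,0,0],
  [0,0,0,0,0,0],
])

```text
clock: 8.2
tool_pos: [0.6458, 0.0774, 0.0382]
orientation: [180.0, 0.0, -88.4]
force: [-0.7, -0.2, 0.1]
opening: -0.0003
gripper_force: 0.0
```

>>> play_rows([
  [0,0,-0.001,0,0,0],
  [0,0,0,0,0,0],
])

```text
clock: 8.4
tool_pos: [0.6457, 0.0773, 0.0374]
orientation: [180.0, -0.0, -88.4]
force: [-0.4, -0.3, 0.0]
opening: 0.0002
gripper_force: 0.0
```

>>> play_rows([
  [0,0,-0.001,0,0,0],
  [0,0,0,0,0,0],
])

```text
clock: 8.6
tool_pos: [0.6457, 0.0774, 0.0367]
orientation: [180.0, -0.0, -88.4]
force: [0.6, -0.1, -1.9]
opening: 0.0005
gripper_force: 0.0
```

>>> play_rows([
  [0,0,-0.001,0,0,0],
  [0,0,0,0,0,0],
])

```text
clock: 8.8
tool_pos: [0.6459, 0.0774, 0.0362]
orientation: [-180.0, 0.0, -88.4]
force: [-0.4, 0.0, 1.5]
opening: 0.0003
gripper_force: 1.1
```

>>> play_rows([
  [0,0,-0.0005,0,0,0],
  [0,0,0,0,0,0],
])

```text
clock: 9.0
tool_pos: [0.6459, 0.0774, 0.0362]
orientation: [-180.0, -0.0, -88.4]
force: [-2.1, 0.8, 5.2]
opening: 0.0006
gripper_force: 2.7
```

Contact is at readout z≈0.0363. I'll raise about 3 mm and push.

>>> play_rows([
  [0,0,0.0035,0,0,0],
  [0.0003,-0.015,0,0,0,0],
  [0.0003,-0.015,0,0,0,0],
  [0.0003,-0.012,0,0,0,0],
  [0.0003,-0.012,0,0,0,0],
  [0.0003,-0.012,0,0,0,0],
  [0.0003,-0.012,0,0,0,0],
  [0.0003,-0.012,0,0,0,0],
  [0.0003,-0.012,0,0,0,0],
  [0,0,0,0,0,0],
])

```text
clock: 10.0
tool_pos: [0.6476, -0.0055, 0.0383]
orientation: [180.0, -0.0, -88.5]
force: [-0.6, 0.6, 0.2]
opening: 0.0006
gripper_force: 0.0
```

```bash
python3 - <<'E'
from h import *
for n in("side","top"):
    p,d,W=pts(n);cv2.imwrite(f"pics/{n}4.png",p);green(p,n)
E
```

```text
side [ 0.5417 -0.071 ] [358. 247.] 123.5
side [ 0.4905 -0.0281] [326. 241.] 83.5
side [ 0.6498 -0.0347] [396. 222.] 98.5
top [ 0.4922 -0.0272] [331. 232.] 69.0
top [ 0.5445 -0.0694] [349. 211.] 105.0
```

The strip is now being pushed along at y≈-0.035. I'll continue over the end.

>>> play_rows([
  [0.0003,-0.012,0,0,0,0],
  [0.0003,-0.015,0,0,0,0],
  [0.0003,-0.015,0,0,0,0],
  [0.0003,-0.015,0,0,0,0],
  [0.0003,-0.015,0,0,0,0],
  [0.0003,-0.015,0,0,0,0],
  [0.0003,-0.015,0,0,0,0],
  [0.0003,-0.015,0,0,0,0],
  [0.0003,-0.015,0,0,0,0],
  [0,0,0,0,0,0],
])

```text
clock: 11.1
tool_pos: [0.6497, -0.1115, 0.0383]
orientation: [180.0, -0.0, -88.5]
force: [0.7, -0.3, -0.2]
opening: 0.0005
gripper_force: 0.0
```

```bash
python3 - <<'E'
from h import *
for n in("side","top"):
    p,d,W=pts(n);cv2.imwrite(f"pics/{n}5.png",p);green(p,n)
E
```

```text
side [ 0.6516 -0.1411] [425. 254.] 113.0
side [ 0.5417 -0.071 ] [358. 247.] 123.5
side [ 0.4905 -0.0281] [326. 241.] 83.5
top [ 0.4917 -0.0271] [331. 233.] 73.0
top [ 0.5445 -0.0693] [349. 211.] 105.5
```

>>> play_rows([
  [0.0003,-0.013,0,0,0,0],
  [0.0003,-0.013,0,0,0,0],
  [0.0003,-0.013,0,0,0,0],
  [0.0003,-0.013,0,0,0,0],
  [0.0003,-0.013,0,0,0,0],
  [0.0003,-0.013,0,0,0,0],
  [0.0003,-0.013,0,0,0,0],
  [0.0003,-0.013,0,0,0,0],
  [0,0,0,0,0,0],
])

```text
clock: 12.1
tool_pos: [0.6517, -0.1945, 0.0382]
orientation: [180.0, -0.0, -88.5]
force: [0.7, 0.5, -0.0]
opening: 0.0006
gripper_force: 0.0
```

```bash
python3 - <<'E'
from h import *
for n in("side","top"):
    p,d,W=pts(n);cv2.imwrite(f"pics/{n}6.png",p);green(p,n,.01)
E
```

```text
side [ 0.6606 -0.2003] [443. 285.] 141.0
side [ 0.5624 -0.0381] [358. 247.] 123.5
side [0.5088 0.0069] [326. 241.] 83.5
```

View pics/side6.png

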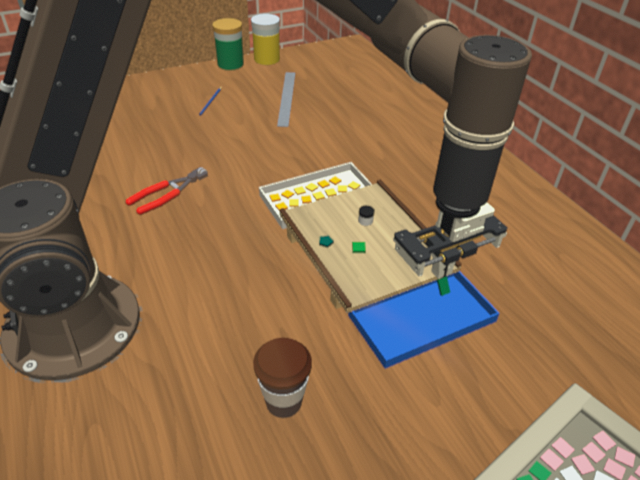

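The strip has tipped over the edge at (443,285) and leans against the fingertip. I'll push a little further, then lift.

>>> play_rows([
  [0,-0.008,0,0,0,0],
  [0,-0.008,0,0,0,0],
  [0,0,0,0,0,0],
  [0,0,0,0,0,0],
])

```text
clock: 12.6
tool_pos: [0.6518, -0.2059, 0.0383]
orientation: [180.0, 0.0, -88.4]
force: [0.1, -0.4, -0.2]
opening: 0.0004
gripper_force: 0.0
```

```bash
python3 - <<'E'
from h import *
for n in("side","top"):
    p,d,W=pts(n);cv2.imwrite(f"pics/{n}7.png",p);green(p,n,.01)
    k=cv2.inRange(cv2.cvtColor(p,cv2.COLOR_BGR2HSV),(45,80,30),(95,255,255))>0
    k&=(W[...,1]<-.17)&(W[...,1]>-.35)&(W[...,0]<.75)&(W[...,0]>.4)&(d>0);print(W[k].min(0) if k.any() else 0,W[k].max(0) if k.any() else 0)
E
```

```text
side [ 0.6576 -0.2051] [443. 288.] 102.0
side [ 0.5625 -0.038 ] [358. 247.] 124.5
side [0.5088 0.0069] [326. 241.] 83.0
[ 0.64200988 -0.21993754  0.00638997] [ 0.66581185 -0.19677716  0.04018018]
0 0
```

>>> play_rows([
  [0,0,0.025,0,0,0],
  [0,0,0.025,0,0,0],
  [-0.023,0.0373,0,0,0,0],
  [-0.023,0.0373,0,0,0,0],
  [-0.023,0.0373,0,0,0,0],
  [-0.023,0.0373,0,0,0,0],
  [-0.023,0.0373,0,0,0,0],
  [-0.023,0.0373,0,0,0,0],
  [0,0,0,0,0,0],
])

```text
clock: 13.6
tool_pos: [0.5396, -0.0242, 0.0788]
orientation: [-180.0, 0.0, -88.2]
force: [0.7, -0.9, 0.6]
opening: 0.0005
gripper_force: 0.0
```

```bash
python3 - <<'E'
from h import *
I=[]
for n,s in(("side",(220,330,340,500)),("top",(140,260,340,460))):
    p,d,W=pts(n);cv2.imwrite(f"pics/{n}8.png",p);green(p,n,.01)
    k=cv2.inRange(cv2.cvtColor(p,cv2.COLOR_BGR2HSV),(45,80,30),(95,255,255))>0
    k&=(W[...,1]<-.17)&(W[...,1]>-.35)&(W[...,0]<.75)&(W[...,0]>.4)&(d>0);print(W[k].min(0) if k.any() else 0,W[k].max(0) if k.any() else 0)
    I.append(cv2.resize(p[s[0]:s[1],s[2]:s[3]],(400,400)))
cv2.imwrite("pics/z8.png",np.hstack(I))
E
```

```text
side [ 0.6604 -0.2003] [443. 285.] 140.5
side [ 0.5624 -0.0381] [358. 247.] 123.5
side [0.5088 0.0069] [326. 241.] 83.5
[ 0.64238852 -0.22015372  0.00784058] [ 0.66375519 -0.19430108  0.03344988]
top [ 0.551  -0.0794] [352. 212.] 37.5
top [ 0.6594 -0.2098] [406. 170.] 30.5
[ 0.64416905 -0.2163018   0.01537622] [ 0.66239466 -0.19851119  0.03627974]
```

View pics/z8.png

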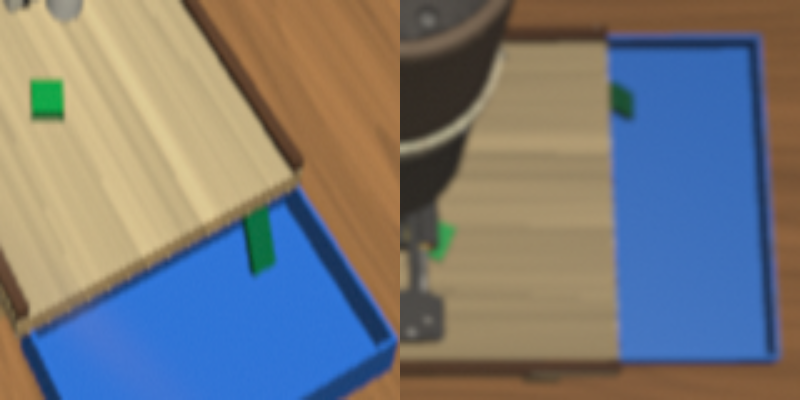

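Side view: the strip rests in the blue tray, foot on the floor and top leaning on the board's end, so its origin is below the rim. Next the square.

>>> play_rows([
  [0.0015,0,-0.02,0,0,-0.001],
  [0.001,0,-0.016,0,0,0],
  [0,0,-0.008,0,0,0],
  [0,0,-0.003,0,0,0],
  [0,0,0,0,0,0],
])

```text
clock: 14.2
tool_pos: [0.5433, -0.0272, 0.0403]
orientation: [179.9, -0.0, -88.6]
force: [0.2, 0.4, 0.8]
opening: 0.0005
gripper_force: 0.0
```

>>> play_rows([
  [0,0,-0.0012,0,0,0],
  [0,0,0,0,0,0],
])

```text
clock: 14.4
tool_pos: [0.5437, -0.0268, 0.0401]
orientation: [-180.0, 0.0, -88.6]
force: [0.8, 0.3, 0.1]
opening: 0.0004
gripper_force: 0.0
```

>>> play_rows([
  [0,0,-0.001,0,0,0],
  [0,0,0,0,0,0],
])

```text
clock: 14.6
tool_pos: [0.5435, -0.0267, 0.0392]
orientation: [-180.0, 0.0, -88.6]
force: [-0.6, -0.4, -0.5]
opening: 0.0005
gripper_force: 0.0
```

>>> play_rows([
  [0,0,-0.001,0,0,0],
  [0,0,0,0,0,0],
])

```text
clock: 14.8
tool_pos: [0.5434, -0.0267, 0.0382]
orientation: [180.0, 0.0, -88.6]
force: [0.2, 0.9, 0.1]
opening: 0.0006
gripper_force: 0.0
```

>>> play_rows([
  [0,-0.01,0,0,0,0],
  [0.0003,-0.012,0,0,0,0],
  [0.0003,-0.012,0,0,0,0],
  [0.0003,-0.012,0,0,0,0],
  [0.0003,-0.012,0,0,0,0],
  [0,0,0,0,0,0],
])

```text
clock: 15.4
tool_pos: [0.5442, -0.0746, 0.0381]
orientation: [180.0, -0.0, -88.7]
force: [-0.4, -0.0, -0.3]
opening: 0.0004
gripper_force: 0.0
```

```bash
python3 - <<'E'
from h import *
for n in("side","top"):
    p,d,W=pts(n);green(p,n)
E
```

```text
side [ 0.6353 -0.226 ] [443. 285.] 141.0
side [ 0.5498 -0.1008] [369. 255.] 140.0
side [ 0.4828 -0.0282] [322. 242.] 23.0
top [ 0.4922 -0.0272] [331. 232.] 69.0
top [ 0.6458 -0.203 ] [406. 170.] 31.5
```

>>> play_rows([
  [0.0005,-0.012,0,0,0,0],
  [0.0005,-0.015,0,0,0,0],
  [0.0005,-0.015,0,0,0,0],
  [0.0005,-0.015,0,0,0,0],
  [0.0005,-0.015,0,0,0,0],
  [0.0005,-0.015,0,0,0,0],
  [0.0005,-0.015,0,0,0,0],
  [0.0003,-0.013,0,0,0,0],
  [0.0003,-0.013,0,0,0,0],
  [0,0,0,0,0,0],
])

```text
clock: 16.5
tool_pos: [0.5475, -0.1768, 0.0381]
orientation: [180.0, -0.0, -88.6]
force: [-0.1, -0.8, -0.6]
opening: 0.0002
gripper_force: 0.0
```

>>> play_rows([
  [0,-0.013,0,0,0,0],
  [0,-0.013,0,0,0,0],
  [0,-0.008,0,0,0,0],
  [0,0,0,0,0,0],
])

```text
clock: 16.9
tool_pos: [0.5476, -0.2036, 0.0381]
orientation: [180.0, -0.0, -88.6]
force: [0.5, -0.3, -0.6]
opening: 0.0004
gripper_force: 0.0
```

```bash
python3 - <<'E'
from h import *
for n in("side","top"):
    p,d,W=pts(n);green(p,n,.01);cv2.imwrite(f"pics/{n}9.png",p)
E
```

```text
side [ 0.5528 -0.2182] [400. 309.] 160.5
side [ 0.6604 -0.2004] [443. 285.] 141.0
side [0.5088 0.0069] [326. 241.] 83.5
```

>>> play_rows([
  [0,0,0.025,0,0,0],
  [0,0,0.025,0,0,0],
  [-0.0102,0.0387,0,0,0,0],
  [-0.0102,0.0387,0,0,0,0],
  [-0.0102,0.0387,0,0,0,0],
  [-0.0102,0.0387,0,0,0,0],
  [-0.0102,0.0387,0,0,0,0],
  [-0.0102,0.0387,0,0,0,0],
  [-0.0102,0.0387,0,0,0,0],
  [0,0,0,0,0,0],
])

```text
clock: 18.0
tool_pos: [0.49, 0.0168, 0.0786]
orientation: [-180.0, 0.0, -88.4]
force: [-1.0, -0.4, -0.0]
opening: 0.0006
gripper_force: 0.0
```

```bash
python3 - <<'E'
from h import *
for n in("side","top"):
    p,d,W=pts(n);green(p,n,.01);cv2.imwrite(f"pics/{n}10.png",p)
    k=cv2.inRange(cv2.cvtColor(p,cv2.COLOR_BGR2HSV),(45,80,30),(95,255,255))>0
    k&=(W[...,1]<-.17)&(W[...,1]>-.35)&(W[...,0]<.6)&(W[...,0]>.4)&(d>0);print(W[k].min(0) if k.any() else 0,W[k].max(0) if k.any() else 0)
E
```

```text
side [ 0.5528 -0.2182] [400. 309.] 159.5
side [ 0.6604 -0.2003] [443. 285.] 140.5
side [0.5088 0.0069] [326. 241.] 83.5
[ 5.40360895e-01 -2.30890078e-01  3.17884466e-04] [ 0.57106388 -0.19735092  0.01396195]
top [ 0.4993 -0.0332] [333. 233.] 32.0
top [ 0.555  -0.2177] [410. 211.] 99.5
top [ 0.6586 -0.2102] [406. 170.] 29.5
[ 0.54168828 -0.22983379  0.00298317] [ 0.56920057 -0.20514498  0.01719478]
```

The square lies flat in the tray. Next I'll descend behind the nib.

>>> play_rows([
  [0.0005,0,-0.02,0,0,-0.001],
  [0,0,-0.016,0,0,0],
  [0,0,-0.008,0,0,0],
  [0,0,-0.003,0,0,0],
  [0,0,0,0,0,0],
])

```text
clock: 18.6
tool_pos: [0.491, 0.0135, 0.0405]
orientation: [180.0, -0.0, -88.8]
force: [-0.6, 0.6, 0.1]
opening: 0.0004
gripper_force: 0.0
```

>>> play_rows([
  [0,0,-0.0015,0,0,0],
  [0,0,0,0,0,0],
])

```text
clock: 18.8
tool_pos: [0.4912, 0.014, 0.0397]
orientation: [-180.0, 0.0, -88.8]
force: [0.0, -0.3, 0.1]
opening: 0.0006
gripper_force: 0.0
```

>>> play_rows([
  [0,0,-0.001,0,0,0],
  [0,0,0,0,0,0],
])

```text
clock: 19.0
tool_pos: [0.491, 0.014, 0.0388]
orientation: [-180.0, 0.0, -88.7]
force: [0.5, -0.5, 0.1]
opening: 0.0006
gripper_force: 0.0
```

>>> play_rows([
  [0,-0.01,-0.0007,0,0,0],
  [0.0003,-0.012,0,0,0,0],
  [0.0003,-0.012,0,0,0,0],
  [0.0003,-0.012,0,0,0,0],
  [0.0003,-0.012,0,0,0,0],
  [0.0003,-0.012,0,0,0,0],
  [0,0,0,0,0,0],
])

```text
clock: 19.7
tool_pos: [0.492, -0.0433, 0.038]
orientation: [180.0, -0.0, -88.8]
force: [0.4, 0.3, -0.5]
opening: 0.0006
gripper_force: 0.0
```

```bash
python3 - <<'E'
from h import *
for n in("side","top"):
    p,d,W=pts(n);green(p,n)
E
```

```text
side [ 0.5325 -0.2429] [400. 309.] 159.5
side [ 0.6353 -0.2259] [443. 285.] 140.5
side [ 0.492  -0.0723] [336. 254.] 94.5
top [ 0.546  -0.2103] [410. 211.] 99.5
top [ 0.6463 -0.2023] [406. 170.] 31.5
```

>>> play_rows([
  [0.0003,-0.0145,0,0,0,0],
  [0.0003,-0.0145,0,0,0,0],
  [0.0003,-0.0145,0,0,0,0],
  [0.0003,-0.0145,0,0,0,0],
  [0.0003,-0.0145,0,0,0,0],
  [0.0003,-0.0145,0,0,0,0],
  [0.0003,-0.0145,0,0,0,0],
  [0.0003,-0.0145,0,0,0,0],
  [0,0,0,0,0,0],
])

```text
clock: 20.7
tool_pos: [0.4939, -0.1363, 0.038]
orientation: [180.0, -0.0, -88.8]
force: [-0.5, 0.9, 0.8]
opening: 0.0003
gripper_force: 0.0
```

```bash
python3 - <<'E'
from h import *
for n in("side","top"):
    p,d,W=pts(n);green(p,n)
E
```

```text
side [ 0.5325 -0.2429] [400. 309.] 159.5
side [ 0.4938 -0.1651] [360. 286.] 105.0
side [ 0.6353 -0.2259] [443. 285.] 140.5
```

>>> play_rows([
  [0.0003,-0.0145,0,0,0,0],
  [0.0003,-0.0145,0,0,0,0],
  [0.0003,-0.0145,0,0,0,0],
  [0.0003,-0.0145,0,0,0,0],
  [0.0003,-0.0145,0,0,0,0],
  [0.0003,-0.0145,0,0,0,0],
  [0,0,0,0,0,0],
  [0,0,0,0,0,0],
])

```text
clock: 21.6
tool_pos: [0.4953, -0.2049, 0.0379]
orientation: [180.0, 0.0, -88.8]
force: [-0.4, -0.4, -0.2]
opening: 0.0006
gripper_force: 0.0
```

>>> play_rows([
  [0,0,0.025,0,0,0],
  [0,0,0.025,0,0,0],
  [0,0.04,0.03,0,0,0],
  [0,0.05,0.03,0,0,0],
  [0,0.05,0.02,0,0,0],
  [0,0.05,0,0,0,0],
  [0,0.05,0,0,0,0],
  [0,0,0,0,0,0],
])

```text
clock: 22.4
tool_pos: [0.4958, -0.0086, 0.1426]
orientation: [-179.9, 0.0, -88.5]
force: [0.2, 0.6, -0.5]
opening: 0.0007
gripper_force: 0.0
```

```bash
python3 - <<'E'
from h import *
I=[]
for n,s in(("side",(220,370,330,500)),("top",(140,260,340,460))):
    p,d,W=pts(n);cv2.imwrite(f"pics/{n}11.png",p);green(p,n,.01)
    for c in blobs(p,(45,80,30),(95,255,255),(330,140,500,370)):
        q=np.zeros(d.shape,np.uint8);cv2.drawContours(q,[c],-1,1,-1);q=W[(q>0)&(d>0)];print(q.min(0).round(3),q.max(0).round(3))
    I.append(cv2.resize(p[s[0]:s[1],s[2]:s[3]],(400,400)))
cv2.imwrite("pics/z11.png",np.hstack(I))
E
```

```text
side [ 0.4937 -0.2061] [369. 315.] 118.0
side [ 0.5528 -0.2182] [400. 309.] 159.5
side [ 0.6604 -0.2004] [443. 285.] 141.0
[ 0.478 -0.221  0.005] [ 0.506 -0.192  0.014]
[ 0.54  -0.232  0.002] [ 0.571 -0.198  0.014]
[ 0.642 -0.219  0.007] [ 0.664 -0.192  0.035]
top [ 0.4952 -0.211 ] [408. 235.] 27.5
top [ 0.555  -0.2177] [410. 211.] 99.5
top [ 0.6586 -0.2104] [406. 170.] 32.5
[ 0.541 -0.23   0.001] [ 0.57  -0.205  0.015]
[ 0.644 -0.217  0.011] [ 0.662 -0.198  0.036]
```

View pics/z11.png

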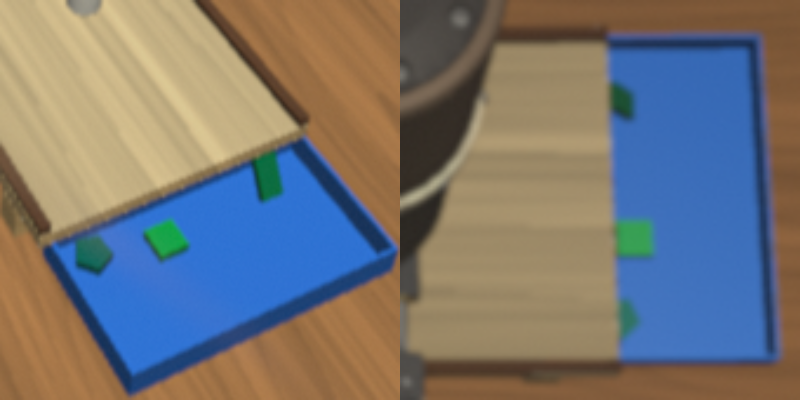

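The nib and the square lie flat in the blue tray. The strip leans inside it with its foot on the floor, so its origin can be no higher than about 20 mm, below the 24 mm rim. The arm is clear of everything, so I'll hand in.

```bash
python3 -c "
from plant import *
print(close_job())"
```

```text
the job is handed in; nothing more can be done
None
```

I swept all three offcuts into the blue waste tray and handed the job in at about 22.5 s: the square and nib lie flat, the strip leans on the board's end with its foot on the tray floor, and the hand-in call returned no verdict.

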